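# Shift the shaker's gated speed lever to the marked slot

## Task

The laboratory shaker's speed lever is parked in the short middle notch of its gate. With your fingertips push it out of the notch, across the channel and fully home into the corner slot marked by the tall pointed peg, without driving it into any other corner slot, then leave it there and move clear. Only push the lever - do not pull its knob upwards - and leave the dish, beaker, jar and spatula where they are.

Things in the scene. Friction and masses are not known exactly. Their poses are not given: they have to be found in the camera images.
- shaker: White benchtop shaker, fixed, casing 220 x 380 x 88 mm. Origin on the bench under the gate's centre; x points away from the robot (far), y left, z up; yaw up to 0.3 rad. Casing spans x -110 to 110, y -290 to 90 mm. On its right (y -282 to -108) a shaking platform, top at z = 113 mm, rubber rails to 123 mm.
- gate_centre (a point): Centre of the gate's top, 100 mm above the shaker's origin, axes as the shaker's. Steel plate, x +-64, y +-60 mm. Slots 16 mm wide: channel along y at x = 0 (y -36 to 36); at y = +28 and -28 slots along x from -32 to 32 (the four corner slots); parking notch at y = 0, only on the far side, x 0 to 32. Near side opposite the notch is solid. Slot entries rounded, 6 mm radius.
- lever_knob (a point): Centre of the lever's black ball knob, 34 mm diameter. The lever is a 10 mm steel rod (16 mm collar under the knob) pivoting about a point 28 mm above the shaker's origin, 152 mm below the knob centre. Upright: knob 180 mm above the bench, over the gate's centre. Home in a corner slot: about +-50 mm in x, +-56 mm in y (shaker axes), 161 mm high.
- lever_gate (a point): Point on the lever rod's axis 79.6 mm above the pivot; with the lever home in a corner slot it lies in the gate plate, about 27 mm in x and 29 mm in y from the gate's centre, 24 mm from the peg's axis.
- sel_side (a joint): Lever's sideways lean, rad: 0 upright, positive to the shaker's +y (left). In a left or right slot about +0.4 or -0.4. Dry friction (about 2 N at the knob), no spring: stays where it is left. The slot walls stop the rod.
- sel_fore (a joint): Lever's lean along the slots, rad, in the plane already leaned by sel_side: 0 in the channel, positive to the shaker's +x (far). Home in a far corner slot about +0.33, in a near one about -0.33; starts parked at +0.24 to +0.34. Dry friction (about 2 N at the knob), no spring. Rounded slot entries guide the rod in when it is a few mm off.
- sel_lift (a joint): How far the lever is pulled up along its rod, m, 0 at rest, at most 0.012. A spring holds it down with about 15 N, rising to 21 N at 4 mm. It must not be pulled up.
- pointer_peg: Marker of the wanted slot: upright brass peg, 16 mm diameter at the foot, tapering to a 5 mm point, 28 mm tall, fixed in the gate plate. Origin at the middle of its foot, on the plate's top. In line with its slot, just beyond the slot's end: at x +-50, y +-28 mm from the gate's centre (shaker axes); which of the four places varies.
- cap_1: Flat round brass cap, 16 mm diameter, 4 mm high, fixed on the gate plate at one of the other three slots' marker places (+-50, +-28 mm). Origin at the middle of its underside.
- cap_2: Flat round brass cap, 16 mm diameter, 4 mm high, fixed on the gate plate at one of the other three slots' marker places (+-50, +-28 mm). Origin at the middle of its underside.
- cap_3: Flat round brass cap, 16 mm diameter, 4 mm high, fixed on the gate plate at one of the other three slots' marker places (+-50, +-28 mm). Origin at the middle of its underside.
- dish: Shut glass culture dish, 96 mm diameter, 20 mm high, loose on the shaking platform. Origin at the centre of its underside. Bystander.
- beaker: Glass beaker, 66 mm rim diameter, 85 mm high, loose on the bench to the left of the shaker. Origin at the centre of its underside. Bystander.
- bottle: Amber glass jar with a white cap, 54 mm diameter, 100 mm high, loose on the bench to the left of the shaker. Origin at the centre of its underside. Bystander.
- spatula: Thin steel weighing spatula, 150 x 12 x 8 mm, lying loose on the bench in front of the shaker. Bystander.

How it is judged:
On the way, in this order (a step that is already met when the one before it is completed fails the run):
1. the lever is out of the parking notch, in the channel (value of joint sel_fore between -0.12 and 0.12 rad), for 0.05 s.
2. the lever is home in the slot marked by the pointed peg (horizontal distance between lever_gate and pointer_peg below 0.028 m), for 0.2 s.
At the end, for the whole second after the job is handed in: The lever rests, seated down, within about 4.5 mm (at the gate plate) of the end of the slot marked by the pointed peg: lever_gate is within 28 mm horizontally of the peg's axis (24 mm at the very end of the slot). Dish, beaker, jar and spatula are within 15 mm of where they began (horizontal distance between lever_gate and pointer_peg below 0.028 m and value of joint sel_lift below 0.002 m and velocity of joint sel_side between -0.05 and 0.05 rad/s and velocity of joint sel_fore between -0.05 and 0.05 rad/s and distance of each of dish, beaker, bottle, spatula from where it was at the start of the episode below 0.015 m); the robot touches nothing.
It fails at once if the lever is pulled up by more than 4 mm (value of joint sel_lift above 0.004 m).
It fails at once if the lever is driven into a corner slot that is not the marked one (horizontal distance between lever_gate and cap_1 below 0.032 m or horizontal distance between lever_gate and cap_2 below 0.032 m or horizontal distance between lever_gate and cap_3 below 0.032 m).
It fails at once if the dish, beaker, jar or spatula is moved, lifted or carried (over 30 mm) (distance of any of dish, beaker, bottle, spatula from where it was at the start of the episode above 0.03 m).
It also fails if it takes over 54 s, if anything falls off the work surface, if the arm or the gripper's body presses on something with over 40 N, if the wrist force passes 120 N, or if a joint passes its speed limit or range.

## Robot

A 7-joint arm with a two-finger parallel gripper is mounted at the origin on the work surface. World frame = base frame: x ahead of the robot, y to its left, z up, the work surface at z = 0. Lengths are in m, angles in rad, forces in N, time in s.
With the tool pointing down it reaches from about 0.4 to 0.85 m from the base axis. Payload 4.4 kg.
Tool frame: the origin (TCP) lies at the very end of the fingers, on their centre line; the grasp point (between the pads) lies 19 mm behind it; z points along the fingers, y is the direction in which the jaws open and shut (so a half turn about z gives the same grasp; the last joint's range is limited). The gripper opens to 94 mm and grips with 3 to 60 N. Pads are 16 mm wide; open, the fingers measure 119 mm over their backs; the gripper's body (75 mm by 177 mm) begins 78 mm behind the grasp point.
Start: joints at [1.273, 0.628, 0.038, 1.517, -0.027, 0.996, -0.02], TCP at [0.149, -0.633, 0.205] pointing down, gripper open.
Joint ranges: [-3.06, 3.06], [-0.37, 2.12], [-1.25, 1.32], [0.18, 2.47], [-1.1, 4.24], [0.23, 1.98], [-2.94, 2.94]. Speed limits (rad/s): [2.57, 2.57, 3.14, 3.14, 3.14, 3.14, 3.14].

## Interface

Orientations are given as a unit quaternion [x, y, z, w].
In Python, from bench import bot gives the robot as it stands. Calls block until the motion is done:
- bot.reach(position, orientation): joint-space move of the TCP to a pose.
- bot.servo_line(position, frame=None, velocity=0.15): straight line of the TCP; frame=None keeps the orientation; velocity is the mean speed in m/s.
- bot.movej(angles): joint-space move.
- bot.command_gripper(opening, effort=None): finger opening in m; effort is the grip in N (None keeps the last); returns when the fingers have stopped.
- bot.wait(seconds).
- bot.ik(position, orientation): joint angles nearest the present ones, or None.
- bot.read_state(): the state.
- bot.camera(name): name is "scene" or "top" or "wrist"; returns a dict with "pixels" (420x560x3 uint8, blue, green, red), "fov_y" (degrees; the focal length in pixels is half the picture's height over the tangent of half this angle, whatever the lens; pixels are square), "cx", "cy" (the principal point, pixels), "k1" (the pictures are not rectified: a ray, as slopes to the right and down, at radius r is drawn at 1 + k1 r^2 times it, then the intrinsics apply), "world_from_camera" (4x4, takes a point from camera to world coordinates); the wrist camera has in their place "hand_eye" (4x4, takes a point from camera to tool coordinates, whose origin is the TCP and whose axes are the flange's). Camera axes: x right, y down, z forward; pixel columns grow to the right and rows downward; lengths in m; the calibration is good to about 2 mm. A picture is of the moment at which its call begins: read the wrist's pose just before it. There is no depth.
A pose or a line that the arm cannot do raises bot.PlanningError and nothing moves.
- bot.sign_off(): hands the job in, once; it reports no verdict.
The state is a dict: "t": time; "joint_positions": joint angles; "joint_vel": joint speeds; "joint_efforts": joint torques, N m; "tcp_pos": TCP position; "ee_rot": TCP orientation; "ft_force": force on the tool from outside, world axes, zero at the start; "torque": the same for the moment, N m; "grip_width": finger opening in m.
Only numpy, scipy, OpenCV 4.12 (cv2) and the standard library are available. Lean on these libraries where they do the work, as an engineer would, in place of code of your own. Each camera call takes 0.05 s, during which the arm holds its last target.

## Working session

There is one attempt and no reset: what is moved stays moved. The work goes in short steps, each a Python script; the robot and the scene stay as the last script left them, time stands still between calls to the robot, and variables do not carry over. Pictures are saved under pics/ and viewed, and the job is handed in when it is done.

```bash
ls; mkdir -p pics; python3 - <<'E'
from bench import bot
import cv2,numpy as np
s=bot.read_state();print(s['t'],s['tcp_pos'],s['ee_rot'],s['grip_width'])
for n in ['scene','top']:
    c=bot.camera(n);cv2.imwrite(f'pics/{n}0.png',c['pixels']);print(n,c['fov_y'],c['cx'],c['cy'],c['k1']);print(np.round(c['world_from_camera'],4).tolist())
E
```

```text
pics
0.0 [ 0.14916699 -0.63198021  0.20456604] [ 9.93293321e-01  1.15617948e-01 -1.38657624e-04 -9.21566414e-04] 0.09418088738246586
scene 45.48860438408079 272.1625277568046 214.2546797659821 0.028180982833256676
[[0.7246, 0.5361, -0.4331, 0.9229], [0.6891, -0.5712, 0.446, -0.3209], [-0.0083, -0.6216, -0.7833, 0.7847], [0.0, 0.0, 0.0, 1.0]]
top 48.88522924832848 273.0681062159297 222.78601144661343 0.04765404333811247
[[-0.0019, -0.9978, 0.0659, 0.4601], [-1.0, 0.0014, -0.0077, 0.0768], [0.0076, -0.0659, -0.9978, 1.0097], [0.0, 0.0, 0.0, 1.0]]
```

View pics/scene0.png

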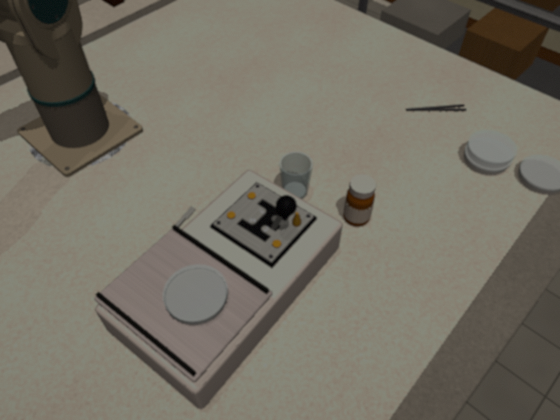

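View pics/top0.png

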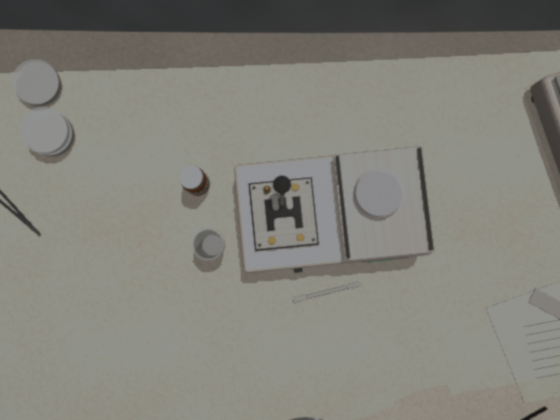

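```bash
python3 - <<'E'
import cv2
a=cv2.imread('pics/top0.png')[140:280,225:345];b=cv2.imread('pics/scene0.png')[165:275,190:350]
cv2.imwrite('pics/topz.png',cv2.convertScaleAbs(cv2.resize(a,None,fx=4,fy=4,interpolation=cv2.INTER_CUBIC),alpha=1.6));cv2.imwrite('pics/scz.png',cv2.convertScaleAbs(cv2.resize(b,None,fx=5,fy=5,interpolation=cv2.INTER_CUBIC),alpha=1.6))
E
```

```text
(no output)
```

View pics/topz.png

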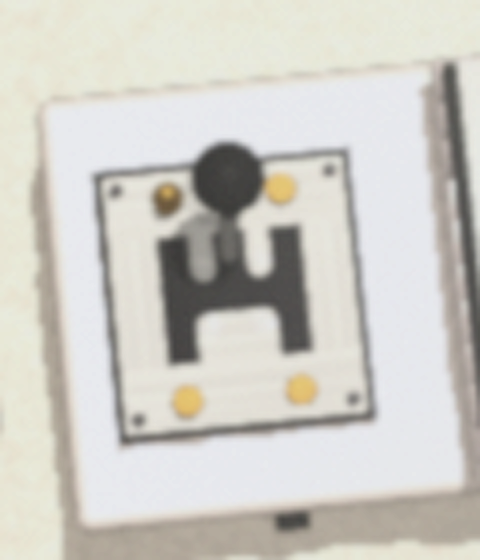

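View pics/scz.png

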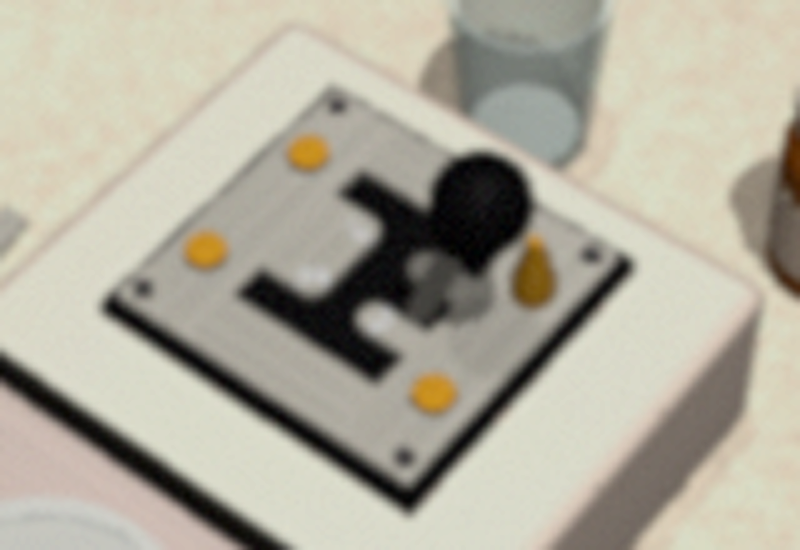

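```bash
cat > h.py <<'E'
import numpy as np,cv2
from scipy.optimize import least_squares
C={'scene':(45.48860438408079,272.1625277568046,214.2546797659821,0.028180982833256676,[[0.7246, 0.5361, -0.4331, 0.9229], [0.6891, -0.5712, 0.446, -0.3209], [-0.0083, -0.6216, -0.7833, 0.7847], [0.0, 0.0, 0.0, 1.0]]),
'top':(48.88522924832848,273.0681062159297,222.78601144661343,0.04765404333811247,[[-0.0019, -0.9978, 0.0659, 0.4601], [-1.0, 0.0014, -0.0077, 0.0768], [0.0076, -0.0659, -0.9978, 1.0097], [0.0, 0.0, 0.0, 1.0]])}
def proj(n,P):
    fov,cx,cy,k1,T=C[n];f=210/np.tan(np.radians(fov/2))
    p=(np.linalg.inv(np.array(T))@np.r_[P,1])[:3];s=p[:2]/p[2]
    return f*s*(1+k1*(s@s))+[cx,cy]
def tow(q,L):
    c,s=np.cos(q[2]),np.sin(q[2]);return np.array([q[0]+c*L[0]-s*L[1],q[1]+s*L[0]+c*L[1],L[2]])
def knob(side,fore,r=.152):
    # lean side about x, then fore in leaned plane
    return np.array([r*np.sin(fore),r*np.cos(fore)*np.sin(side),.028+r*np.cos(fore)*np.cos(side)])
E
cat > fit.py <<'E'
from h import *
t=lambda x,y:(225+(x+.5)/4-.5,140+(y+.5)/4-.5)
s=lambda x,y:(190+(x+.5)/5-.5,165+(y+.5)/5-.5)
O=[('top',t(281,188),(.05,-.028,.104)),('top',t(187,401),(-.05,.028,.104)),('top',t(302,389),(-.05,-.028,.104)),
('top',t(97,175),(.064,.06,.1)),('top',t(347,151),(.064,-.06,.1)),('top',t(374,416),(-.064,-.06,.1)),('top',t(123,441),(-.064,.06,.1)),
('scene',s(308,152),(-.05,.028,.104)),('scene',s(206,249),(-.05,-.028,.104)),('scene',s(434,392),(.05,-.028,.104)),('scene',s(533,300),(.05,.028,.1)),
('scene',s(534,237),(.05,.028,.128))]
for sel in (['top'],['scene'],['top','scene']):
    oo=[o for o in O if o[0] in sel]
    f=lambda q:np.concatenate([proj(n,tow(q,L))-p for n,p,L in oo])
    r=least_squares(f,[.47,.05,.05]);print(sel,np.round(r.x,4));print(np.round(r.fun.reshape(-1,2),1).tolist())
q=r.x
K=[('top',t(227,178)),('scene',s(481,204))]
f=lambda a:np.concatenate([proj(n,tow(q,knob(*a)))-p for n,p in K])
r2=least_squares(f,[0,.3]);print(r2.x,r2.fun,tow(q,knob(*r2.x)))
print('home',tow(q,knob(.39,.33)), 'upright', tow(q,knob(0,0)))
E
python3 fit.py
```

```text
['top'] [0.5388 0.0495 0.096 ]
[[0.1, 0.1], [0.3, -0.0], [-0.0, 0.2], [1.1, 0.9], [-1.2, 1.1], [-1.2, -1.0], [0.8, -1.3]]
['scene'] [0.5412 0.05   0.0988]
[[-0.1, -0.1], [-0.1, -0.0], [-0.1, 0.1], [-0.0, -1.3], [0.3, 1.2]]
['top', 'scene'] [0.5399 0.0498 0.0961]
[[-0.1, -0.4], [0.1, -0.5], [-0.2, -0.3], [1.0, 0.4], [-1.4, 0.6], [-1.4, -1.5], [0.6, -1.8], [-0.6, -0.4], [-0.7, -0.5], [-0.8, -0.2], [-0.7, -1.6], [-0.4, 0.9]]
[0.00666449 0.31788137] [-0.17710531 -0.50355891 -0.37394735 -0.19001385] [0.58705165 0.05535545 0.17238155]
home [0.58363715 0.10898349 0.16100048] upright [0.53985478 0.0498398  0.18      ]
```

```bash
cat >> h.py <<'E'
Q=np.array([.5399,.0498,.0961])
QUAT=[np.cos(Q[2]/2),np.sin(Q[2]/2),0,0]
def w(x,y,z): return tow(Q,(x,y,z)).tolist()
def snap(bot,tag):
    for n,(y0,y1,x0,x1) in {'top':(140,260,225,345),'scene':(150,270,210,350)}.items():
        a=bot.camera(n)['pixels'][y0:y1,x0:x1]
        cv2.imwrite(f'pics/{n}_{tag}.png',cv2.convertScaleAbs(cv2.resize(a,None,fx=4,fy=4,interpolation=cv2.INTER_CUBIC),alpha=1.6))
def st(bot):
    s=bot.read_state();d=np.array(s['tcp_pos'])-tow(Q,(0,0,0));c,n=np.cos(Q[2]),np.sin(Q[2])
    print('t %.2f'%s['t'],'local',np.round([c*d[0]+n*d[1],-n*d[0]+c*d[1],d[2]],4),'F',np.round(s['ft_force'],1),s['grip_width'])
E
python3 - <<'E'
from bench import bot
from h import *
p=bot.read_state()['tcp_pos']
bot.servo_line([p[0],p[1],.32],velocity=.2)
bot.command_gripper(0.0,effort=10)
bot.reach(w(.092,0,.30),QUAT);st(bot)
bot.servo_line(w(.092,0,.16),velocity=.15);st(bot)
snap(bot,'a')
E
```

```text
t 5.20 local [ 0.092  -0.0012  0.3   ] F [0.4 0.4 0.1] 0.0005664197875210735
t 6.28 local [9.28e-02 1.00e-04 1.61e-01] F [0.2 0.7 0.2] 0.0007422000138459473
```

View pics/scene_a.png

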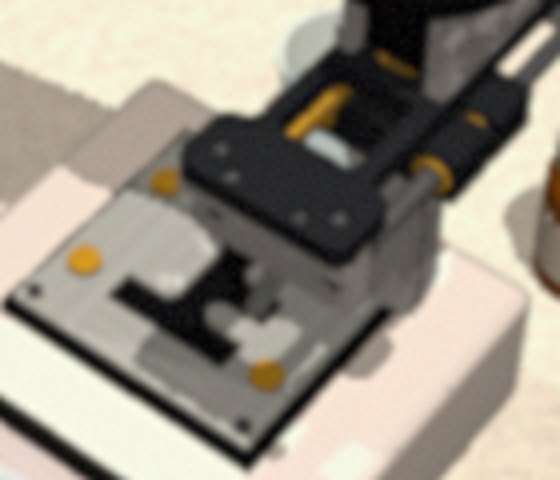

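View pics/top_a.png

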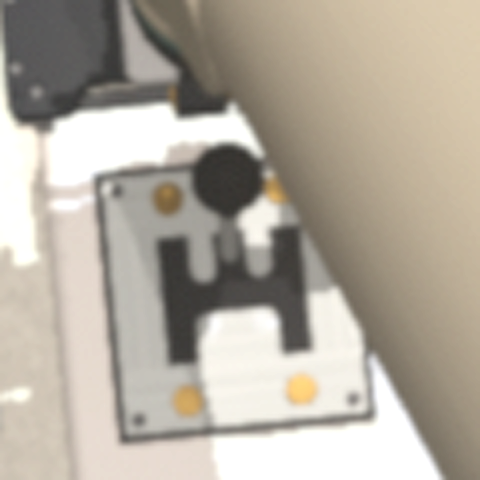

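```bash
python3 - <<'E'
from bench import bot
from h import *
for x in (.07,.05,.035,.026,.024):
    bot.servo_line(w(x,0,.16),velocity=.06);st(bot)
snap(bot,'b')
E
```

```text
t 6.90 local [ 0.0706 -0.      0.1605] F [ 1.5  0.7 -0.4] 0.0005474741382293038
t 7.38 local [0.0498 0.     0.1601] F [1.4 0.3 1.2] 0.0005956470562787162
t 7.78 local [ 3.410e-02 -1.000e-04  1.597e-01] F [0.8 0.2 0.7] 0.0010374512724553525
t 8.08 local [ 2.540e-02 -1.000e-04  1.599e-01] F [ 1.7  0.8 -0.2] 0.0006440579569819914
t 8.33 local [ 0.0241 -0.      0.16  ] F [2.3 0.2 1. ] 0.0003881396680781443
```

View pics/top_b.png

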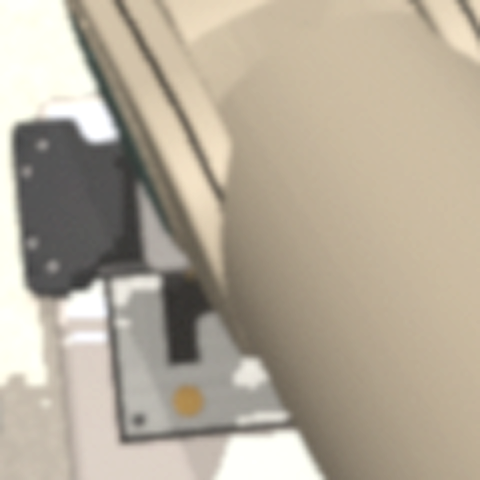

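```bash
python3 - <<'E'
from bench import bot
from h import *
bot.servo_line(w(.095,0,.165),velocity=.15);st(bot)
snap(bot,'c')
E
```

```text
t 9.06 local [0.0934 0.     0.1643] F [ 0.3  0.1 -0.2] 0.0005595834441275935
```

View pics/top_c.png

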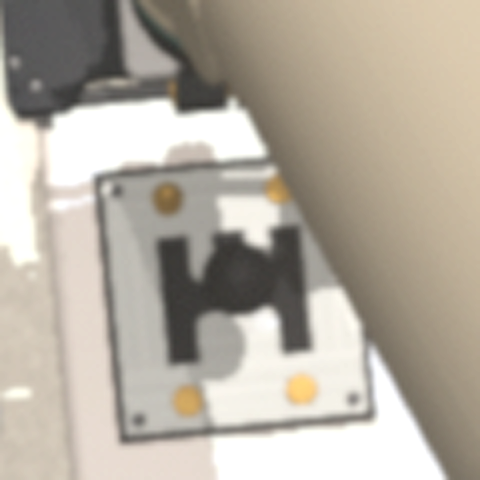

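```bash
python3 - <<'E'
from h import *
K=np.array((225+(239+.5)/4-.5,140+(279+.5)/4-.5))
r=least_squares(lambda a:proj('top',tow(Q,knob(*a)))-K,[0,0]);print(r.x,knob(*r.x))
for a in [(0,0),(.4,0),(.4,.33)]: print(a,knob(*a))
E
```

```text
[ 0.00154112 -0.00509261] [-0.00077407  0.00023425  0.17999785]
(0, 0) [0.   0.   0.18]
(0.4, 0) [0.         0.05919159 0.16800127]
(0.4, 0.33) [0.04925454 0.05599775 0.16044713]
```

```bash
python3 - <<'E'
from bench import bot
from h import *
bot.servo_line(w(.095,0,.235),velocity=.25)
bot.servo_line(w(0,-.058,.235),velocity=.25)
bot.servo_line(w(0,-.058,.160),velocity=.15);st(bot)
for y,z in ((-.03,.16),(-.01,.159),(.01,.155),(.02,.152),(.025,.150),(.028,.149)):
    bot.servo_line(w(0,y,z),velocity=.06);st(bot)
snap(bot,'d')
E
```

```text
t 10.83 local [ 0.0009 -0.0572  0.1602] F [ 0.1 -0.  -0.1] 0.0005182474011937511
t 11.45 local [ 0.     -0.0299  0.1601] F [-0.7 -0.3 -0. ] 0.0004778329041566934
t 11.93 local [-1.000e-04 -9.400e-03  1.589e-01] F [ 0.7 -0.1  0.3] 0.0004788174761289025
t 12.43 local [-0.      0.0108  0.1549] F [-0.2 -0.8  0.5] 0.0007045944881828929
t 12.75 local [-1.000e-04  2.050e-02  1.518e-01] F [ 0.6 -0.6 -0.8] 0.0005907835450680396
t 13.00 local [-1.000e-04  2.520e-02  1.498e-01] F [-0.2 -1.1 -1.1] 0.0008519321764930002
t 13.25 local [-1.000e-04  2.810e-02  1.489e-01] F [ 0.6 -1.5 -0.4] 0.0005725038015064888
```

View pics/top_d.png

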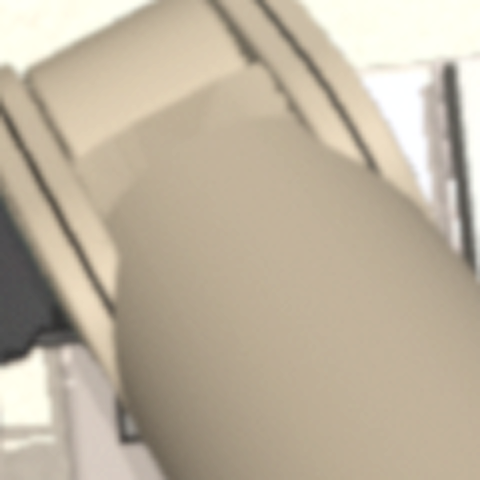

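View pics/scene_d.png

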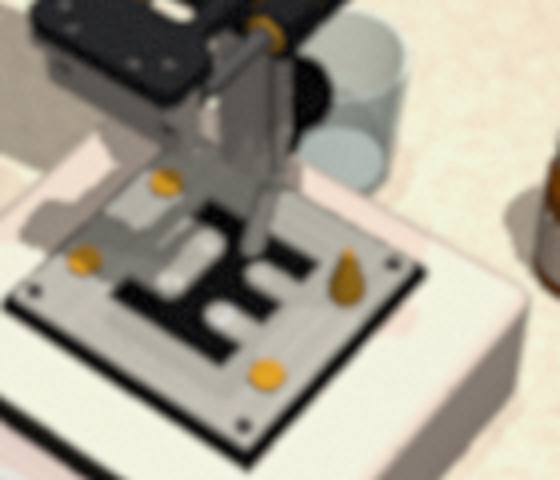

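```bash
python3 - <<'E'
from bench import bot
from h import *
bot.servo_line(w(-.005,-.03,.155),velocity=.15)
bot.servo_line(w(-.03,-.03,.23),velocity=.25)
bot.servo_line(w(-.065,.055,.23),velocity=.25)
bot.servo_line(w(-.065,.055,.15),velocity=.15);st(bot)
snap(bot,'e')
E
```

```text
t 15.56 local [-0.0644  0.0546  0.1502] F [-0.4 -0.4 -0.1] 0.0002811119276825778
```

View pics/scene_e.png

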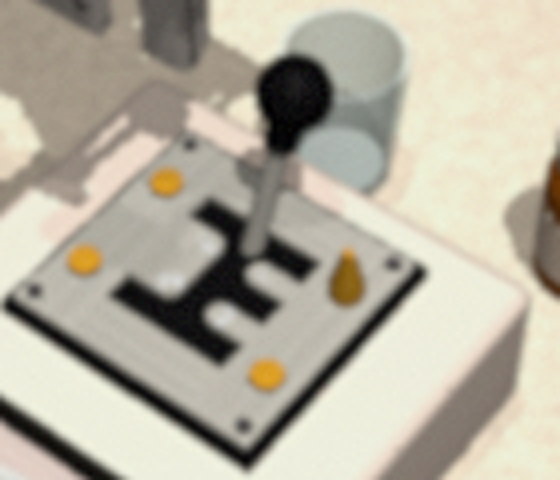

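```bash
python3 - <<'E'
from h import *
K=np.array((210+(295+.5)/4-.5,150+(94+.5)/4-.5))
r=least_squares(lambda a:proj('scene',tow(Q,knob(*a)))-K,[0.4,0]);print(r.x,knob(*r.x))
E
python3 - <<'E'
from bench import bot
from h import *
for x,z in ((-.03,.15),(-.01,.149),(.005,.147),(.015,.145),(.020,.144),(.024,.143)):
    bot.servo_line(w(x,.055,z),velocity=.06);st(bot)
snap(bot,'f')
E
```

```text
[0.38255211 0.00678768] [0.00103172 0.05673867 0.16900943]
t 16.39 local [-0.0304  0.055   0.1498] F [-0.5 -0.5 -0.1] 0.000703472713709953
t 16.88 local [-0.0097  0.055   0.1489] F [-1.2  0.3  0.3] 0.0006915674276088829
t 17.27 local [0.0055 0.0549 0.1468] F [-0.1 -0.6 -0.9] 0.00026712829436649206
t 17.59 local [0.0154 0.0548 0.1448] F [-0.9 -0.   0.2] 0.0007239889837884186
t 17.84 local [0.0201 0.0549 0.1439] F [-0.5 -1.   0.2] 0.0005545831836322242
t 18.09 local [0.0237 0.0549 0.1429] F [-2.  -0.5  2.1] 0.0005047477212039218
```

View pics/scene_f.png

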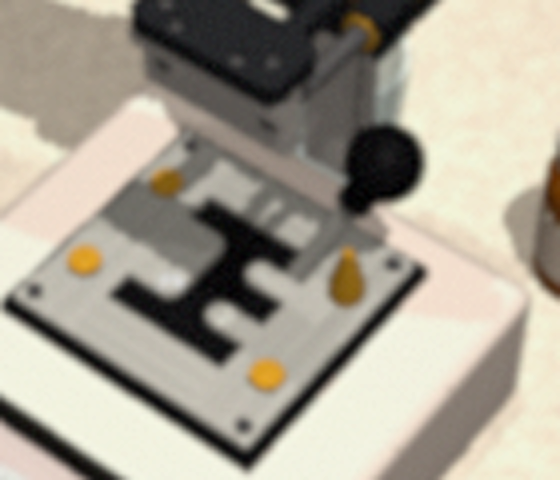

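```bash
python3 - <<'E'
from bench import bot
from h import *
K=np.array((210+(384+.5)/4-.5,150+(162+.5)/4-.5))
r=least_squares(lambda a:proj('scene',tow(Q,knob(*a)))-K,[0.4,0.3]);print(r.x,knob(*r.x))
x=.024
while x<.034:
    x+=.001
    bot.servo_line(w(x,.055,.143),velocity=.03);st(bot)
    bot.wait(.05);F=np.array(bot.read_state()['ft_force']);print(F)
    if np.linalg.norm(F[:2])>6: break
snap(bot,'g')
E
```

```text
[0.38866452 0.32778068] [0.04893528 0.05453412 0.1611742 ]
t 18.44 local [0.0242 0.0549 0.1428] F [-4.9 -0.7  2. ] 0.0007292384736539081
[-5.26660029 -0.79040824  1.72600844]
t 18.74 local [0.0245 0.0549 0.1427] F [-6.6 -1.7  3.3] 0.0004305738456133377
[-5.71511516 -0.97090915  2.83245987]
t 19.04 local [0.0248 0.055  0.1427] F [-7.4 -0.9  4.8] 0.00030848609620292254
[-7.40417978 -0.36693229  4.08982788]
```

View pics/scene_g.png

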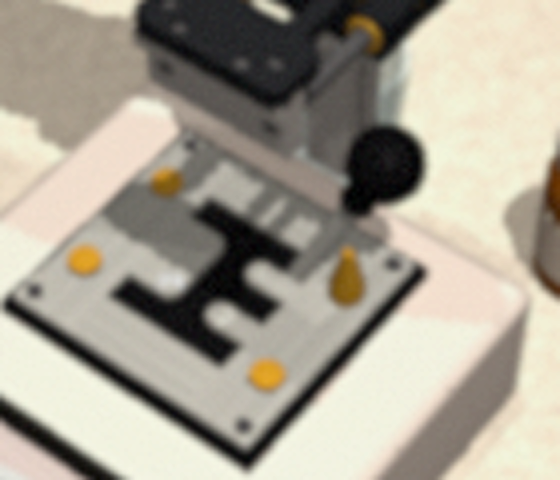

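```bash
python3 - <<'E'
from bench import bot
from h import *
bot.servo_line(w(-.05,.055,.143),velocity=.1)
bot.servo_line(w(-.10,.04,.30),velocity=.2);st(bot)
p=bot.read_state()['tcp_pos'];bot.reach([.25,-.50,.32],QUAT)
bot.wait(.3);st(bot)
snap(bot,'h')
for n in('scene','top'):cv2.imwrite(f'pics/{n}_full.png',bot.camera(n)['pixels'])
a=cv2.imread('pics/top0.png').astype(int);b=cv2.imread('pics/top_full.png').astype(int)
E
```

```text
t 21.08 local [-0.1003  0.0399  0.2993] F [-0.2 -0.1  0.3] 0.0006562692972449752
t 23.57 local [-0.3409 -0.5192  0.32  ] F [-0.4  0.5  0. ] 0.00023760508255649894
```

View pics/top_h.png

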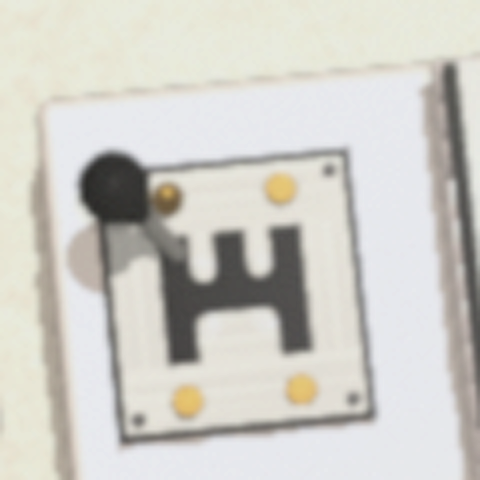

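View pics/scene_h.png

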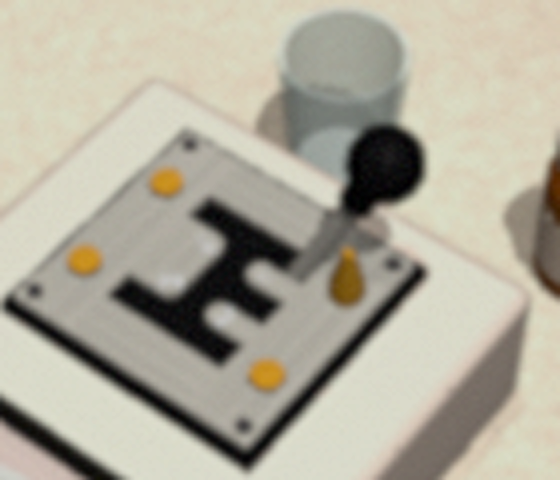

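View pics/top_full.png

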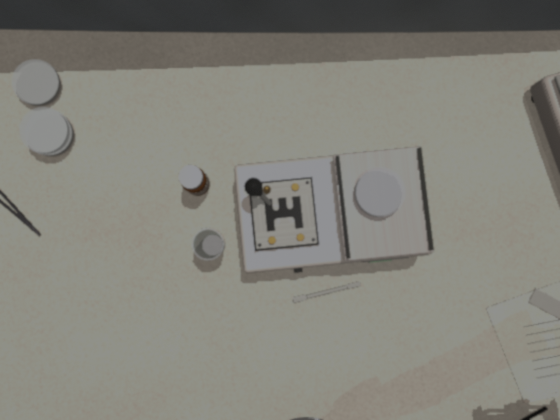

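```bash
python3 - <<'E'
from h import *
K=[('top',np.array((225+113.5/4-.5,140+187/4-.5))),('scene',np.array((210+385.5/4-.5,150+162/4-.5)))]
for kk in (K[:1],K[1:],K):
    r=least_squares(lambda a:np.concatenate([proj(n,tow(Q,knob(*a)))-p for n,p in kk]),[0.4,0.3]);g=knob(*r.x,r=.0796);print(r.x,knob(*r.x),np.hypot(*(g[:2]-[.05,.028])))
E
```

```text
[0.37869592 0.33000163] [0.04925478 0.05316356 0.16160989] 0.02420657470302969
[0.39389678 0.32796295] [0.04896151 0.05522675 0.1608788 ] 0.024377047426810326
[0.38375516 0.33003964] [0.04926024 0.05383814 0.16133748] 0.02420396891753224
```

24.2 mm from the peg's axis in both camera views, which is the end of the slot, and the bystanders have not moved. I'm handing in.

```bash
python3 - <<'E'
from bench import bot
print(bot.sign_off())
E
```

```text
the job is handed in; nothing more can be done
None
```

The lever is home in the far-left corner slot, the one marked by the pointed peg, and the job is handed in; sign-off reports no verdict.

- **What I did:** With closed fingertips I pushed the knob out of the notch towards the robot. I then pushed it left along the channel, and away into the far-left slot until the end stop resisted at about 7 N. The arm then backed off and moved well clear, and the run took about 24 s.
- **Lever position:** The last top and scene pictures put the lever's gate point 24.2 and 24.4 mm from the peg's axis. The limit is 28 mm, and the very end of the slot is 24 mm.
- **Disagreement between cameras:** The two views differ by about 2 mm on the knob's sideways position, which is within the calibration error.
- **Lift:** I had no direct reading of how far the lever was lifted. The contact forces stayed small, and at the end stop they pressed the lever down. The final knob height of about 161 mm assumes a seated lever, so it is not a separate check.
- **Bystanders:** By eye, the dish, beaker, jar and spatula are where they began in the top picture. I did not measure their positions.

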